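Slide a flat deck plate over the riser's edge and fit it on the robot car

ROBOT

A 7-joint arm with a two-finger parallel gripper is mounted at the origin on the work surface. World frame = base frame: x ahead of the robot, y to its left, z up, the work surface at z = 0. Lengths are in mm, angles in rad, forces in N, time in s.
With the tool pointing down it reaches from about 400 to 875 mm from the base axis. Payload 6.5 kg.
Tool frame: the origin (TCP) lies on the centre line of the jaws, within the pads' length; the fingertips stand 17 mm ahead of it and the grasp point (between the pads) lies 2 mm behind it (env.nose_length is the distance from the TCP to the fingertips, in mm); z points along the fingers, y is the line along which they close (so a half turn about z gives the same grasp; the last joint's range is limited). The gripper opens to 85 mm and grips with 20 to 120 N. Pads are 22 mm wide; open, the fingers measure 114 mm over their backs; the gripper's body (76 mm by 85 mm) begins 54 mm behind the grasp point. The pads swing forward as they close: fully open they stand 13 mm farther back than shut.
Start: joints at [1.044, 0.536, -0.004, 1.538, 0.003, 1.067, -0.071], TCP at [289.027, -582.197, 248.29] pointing down, gripper open.
Joint ranges: [-2.7, 2.7], [-0.37, 2.16], [-1.27, 1.26], [0.24, 2.4], [-1.31, 4.45], [0.19, 1.91], [-2.76, 2.76]. Speed limits (rad/s): [2.39, 2.39, 3.14, 3.14, 3.14, 3.14, 3.14].

INTERFACE

Orientations are given as a 3x3 rotation matrix whose columns are the frame's x, y, z axes.
In Python, from cell import env gives the robot as it stands. The module is installed in compiled form; this text tells all that it offers.
- The arm moves only by the tool drive_tool, never from a script. Its argument "targets" is a list of rows, each a list of 3 entries, a list of its own where there are three numbers: the turn, a rotation vector about the tool's x, y, z in units of 10 degrees (1.0 is 10 degrees), then the shift along the tool's x, y, z in cm, then the opening, from 0 (shut) to 1 (fully open). In form: [[[ax, ay, az], [dx, dy, dz], fingers], ...]. A call has 1 to 12 rows; each row shifts and turns the commanded pose from where the row before left it, along the tool's axes as they then stand; what a row does not reach is not made up. A row lasts 1/8 s, in which the tool goes at most 62.5 mm and 10.7 degrees, less where a joint would pass 70% of its speed; a pose out of reach is approached as far as the arm can. A call with a gripper value outside its range is refused whole. The fingers move at their own pace and stop on an object; "grip_force" is the grip in N (left out, the last holds). Time passes only in rows, so rows that do not move let the fingers close. It gives the time, the measured TCP pose, the force, the opening and the grip force at its end, in the units of the state.
- env.read_state(): the state, without advancing time (a new reading comes with each control period).
- env.capture(name): name is "side" or "top" or "wrist"; returns (picture, depth): 480x640x3 uint8, red, green, blue; 480x640 float32, mm along the optical axis (not along the pixel's ray), 0 where there is no reading.
- env.camera_info(name): a dict with "fx", "fy", "cx", "cy" (pixels), "position" and "orientation" of the camera in the world. Camera axes: x right, y down, z forward; pixel columns grow to the right and rows downward; lengths in mm; the calibration is good to about 2 mm. A picture is of the moment at which its call begins: read the wrist's pose just before it. camera_info takes no time and is no camera call; for the wrist camera it gives the pose at the moment of the call.
- env.hand_in(): hands the job in; it is judged then, once.
The state is a dict: "time": time; "joints": joint angles; "joint_velocities": joint speeds; "joint_torque": joint torques, N m; "eef_pos": TCP position; "tool_rot": TCP orientation; "contact_force": force on the tool from outside, world axes, zero at the start; "torque": the same for the moment, N m; "opening": finger opening in mm; "finger_force": force on a finger pad.
Only numpy, scipy, OpenCV 4.12 (cv2) and the standard library are available. Lean on these libraries where they do the work, as an engineer would, in place of code of your own. Each camera call takes 0.05 s, during which the arm holds its last target. There are 200 camera calls.

TASK

Fit the blue deck plate to the robot car. It lies too flat to be picked up, so press on it lightly and slide it flat over the riser's open near edge until about a third of its length hangs out, pick it up by that overhanging end, and lay it lengthwise on the car's four brass standoffs, pushed gently up against the car's sensor bracket and centred on the standoffs. Do not crack or drop the plate, do not shove the car, and leave everything else where it is.

Things in the scene. Friction and masses are not known exactly. Their poses are not given: they have to be found in the camera images.
- plate_mid (a point): Centre (half-way up) of the loose deck plate: blue acrylic, 150 long (its x axis), 56 wide (y), 3 thick (z up), 30 to 50 g, either end round alike. It starts flat on the riser's mat, its x axis within 0.2 rad of the riser's, and slides easily there (friction about 0.4; fingers grip it better). It cracks if pressed with over 12 N on the mat or 18 N on the car. Both are stiff: touch slower than 10 mm/s and feel the force.
- plate_near_end (a point): Middle of the plate's short edge at its -x end, half-way up, 75 mm from the plate's centre: at the start the end nearer to the riser's open edge.
- riser: Fixed assembly riser: plywood shelf 15 thick with a dark green grid mat on top, 240 deep (x) by 260 wide (y), on screw feet. Origin 66 mm straight below the centre of the mat surface and 0 to 8 mm above the desk. An aluminium rim 6 wide, 8 high, stands on its far (+x) and both side edges.
- riser_edge (a point): Middle of the riser's open near edge, at mat height (riser x = -120 mm), axes as the riser's: no rim here, free air in front of it and below.
- deck_seat (a point): On the robot car: centre between the flat tops of its four brass standoffs (8 in diameter, at x = +-52, y = +-18 mm, 40 tall, tops 88 above the desk); car axes, x to its nose, z up. The middle of the plate's underside comes here when fitted. Open above and behind; wheel tops are 65 above the desk.
- bracket_face (a point): On the car: stop for the plate's short edge, the flat rear face of the black upright sensor bracket at its nose, 62 wide, 75 mm ahead (+x) of deck_seat and rising 16 above the standoff tops. The point is its middle at standoff-top height; car axes.
- car: Loose robot car, 1.1 kg, 230 long, 177 wide, on four 65 mm wheels that do not roll, nose to its +x. Origin on the desk under its centre. It skids if pushed with more than about 5 N.
- tin_mid (a point): Round metal screw tin on the riser's mat at its +y side, 42 in diameter, 18 high; its centre. Not to be moved.
- gearmotor_mid (a point): Small yellow gear motor on the riser's mat at its -y side, 64 x 22 x 18; its centre. Not to be moved.
- screwdriver_mid (a point): Yellow-handled screwdriver on the desk, 200 long; its middle. Not to be moved.
- spare_wheel_mid (a point): Spare black wheel lying on the desk, 65 in diameter, 26 high; its centre. Not to be moved.
- bit_case_mid (a point): Black case of driver bits on the desk, 70 x 165 x 18; its centre. Not to be moved.
- power_bank_mid (a point): Dark grey power bank on the desk, 74 x 150 x 16; its centre. Not to be moved.
- turntable_mid (a point): Blue turntable bracket on the desk, foot 100 x 100, 61 high; its middle. Not to be moved.
There are look-alikes about, which are no part of the job. There is more than one size of the part that bears plate_mid; the job needs the largest.

How it is judged (in metres and radians):
On the way, in this order (a step that is already met when the one before it is completed fails the run):
1. the plate lies flat on the riser with its near end at least 35 mm out over the open edge (x of plate_near_end in the frame of riser below -0.155 m and angle between plate_mid's own z axis and vertical below 0.06 rad and contact force between plate and riser above 0.05 N), for 0.2 s.
2. the plate is lifted clear, its middle 20 mm or more above the mat (z of plate_mid in the frame of riser above 0.0875 m and contact force between plate and riser below 0.01 N), for 0.2 s.
At the end, for the whole second after the job is handed in: The plate rests flat on all four standoffs, released and still, short edge against the bracket (gap under 3 mm), centred sideways within 5 mm, square to the car within 0.06 rad; the car upright and within 20 mm of where it stood, everything else within 15 mm (z of plate_mid in the frame of deck_seat between -0.001 and 0.0035 m and angle between plate_mid's own z axis and vertical below 0.04 rad and x of plate_mid in the frame of deck_seat between -0.003 and 0.002 m and y of plate_mid in the frame of deck_seat between -0.005 and 0.005 m and angle between the x axis of plate_mid and the x axis of deck_seat, either way round below 0.06 rad and linear speed of each of plate, car below 0.01 m/s and contact force between plate and car above 0.05 N and distance of deck_seat from where it was at the start of the episode below 0.02 m and angle between deck_seat's own z axis and vertical below 0.1 rad and distance of each of tin_mid, gearmotor_mid, screwdriver_mid, spare_wheel_mid, bit_case_mid, power_bank_mid, turntable_mid from where it was at the start of the episode below 0.015 m); the robot touches nothing.
It fails at once if the plate is pressed on the riser's mat with more than 12 N (it cracks) (contact force between plate and riser above 12 N).
It fails at once if the plate is pressed against the car with more than 18 N (it cracks) (contact force between plate and car above 18 N).
It fails at once if the plate falls off the riser or the car (height (world z) of plate_mid below 0.05 m).
It fails at once if the car is shoved by more than 20 mm or tipped (distance of deck_seat from where it was at the start of the episode above 0.02 m or angle between deck_seat's own z axis and vertical above 0.1 rad).
It fails at once if one of the other things is moved by more than 15 mm (distance of any of tin_mid, gearmotor_mid, screwdriver_mid, spare_wheel_mid, bit_case_mid, power_bank_mid, turntable_mid from where it was at the start of the episode above 0.015 m).
It also fails if it takes over 58 s, if anything falls off the work surface, if the arm or the gripper's body presses on something with over 40 N, if the wrist force passes 120 N, or if a joint passes its speed limit or range.

## Working session

There is one attempt and no reset: what is moved stays moved. The work goes in short steps, Python scripts to look and compute and a tool call to move; the robot and the scene stay as the last step left them, time stands still between calls to the robot, and variables do not carry over. Pictures are saved under pics/ and viewed, at most 10 in all, crops included, and the job is handed in when it is done.

Besides the shell and the picture viewer there is one more tool, called as name([rows], argument=value, ...), one row to a line, values as JSON. drive_tool: Moves the arm, as the interface text tells. Its arguments: {"type":"object","properties":{"targets":{"type":"array"},"grip_force":{"type":"number"}},"required":["targets"]}

```bash
mkdir -p pics; python3 - <<'E'
from cell import env
import cv2,numpy as np
s=env.read_state();print({k:np.round(v,3).tolist() for k,v in s.items()}, env.nose_length)
for n in("top","side"):
    p,d=env.capture(n);cv2.imwrite(f"pics/{n}0.png",p[:,:,::-1]);np.save(f"{n}_d.npy",d)
    i=env.camera_info(n);print(n,{k:np.round(v,3).tolist() for k,v in i.items()})
E
```

```text
{'time': 0.0, 'joints': [1.044, 0.537, -0.004, 1.539, 0.003, 1.067, -0.071], 'joint_velocities': [-0.002, -0.001, 0.001, 0.001, -0.001, -0.001, -0.0], 'joint_torque': [0.0, -58.342, 1.048, -25.911, 0.012, 0.009, -0.0], 'eef_pos': [288.743, -581.667, 247.388], 'tool_rot': [[0.896, 0.445, -0.001], [0.445, -0.896, 0.002], [-0.0, -0.002, -1.0]], 'contact_force': [-0.395, -0.017, -0.205], 'torque': [0.013, -0.039, -0.044], 'finger_force': 0.0, 'opening': 85.348} 17.0
top {'fx': 456.167, 'fy': 456.167, 'cx': 315.8, 'cy': 244.086, 'position': [355.469, 3.754, 1120.848], 'orientation': [[-0.028, -0.986, 0.164], [-0.999, 0.023, -0.032], [0.028, -0.165, -0.986]]}
side {'fx': 544.634, 'fy': 544.634, 'cx': 317.318, 'cy': 244.632, 'position': [82.58, 792.855, 990.116], 'orientation': [[-0.869, -0.337, 0.363], [-0.495, 0.612, -0.616], [-0.014, -0.715, -0.699]]}
```

View pics/top0.png

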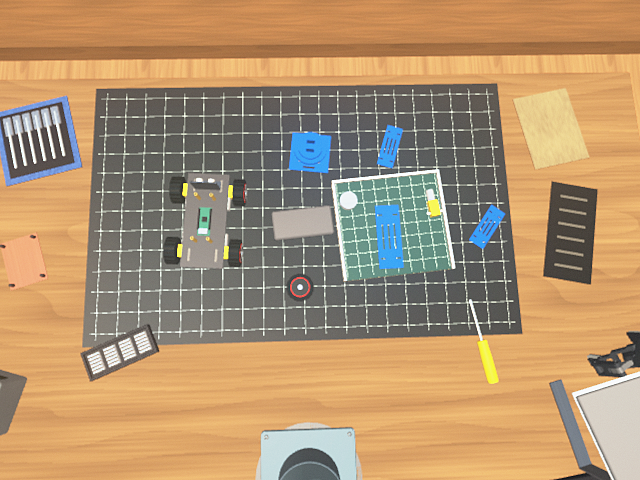

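View pics/side0.png

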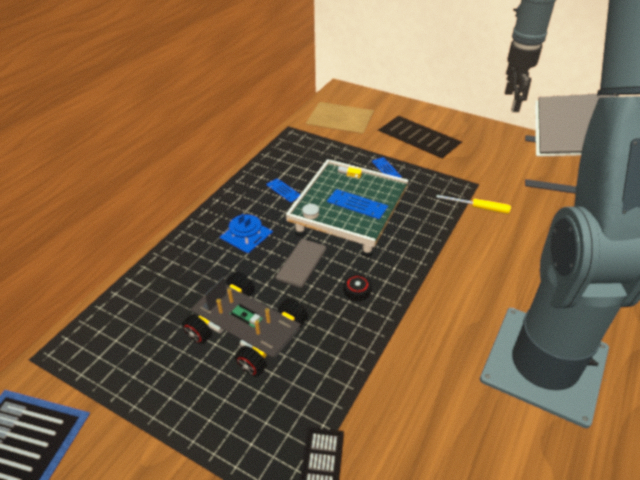

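The top view shows the riser at about (393,225). Three things could be taken for the plate: the blue slotted plate on its mat at (389,237), and smaller look-alikes on the desk at (390,147) and (487,226). The turntable at (310,152) is also blue. I choose (389,237), since it's the largest and lies on the riser mat. The car is at (206,222), nose up (+x). The side view agrees: plate at (358,204), car at (250,322).

```bash
cat > h.py <<'E'
from cell import env
import cv2,numpy as np
def ray(i,uv):
    uv=np.atleast_2d(uv).astype(float)
    d=np.c_[(uv[:,0]-i["cx"])/i["fx"],(uv[:,1]-i["cy"])/i["fy"],np.ones(len(uv))]
    return np.array(i["position"]),d@np.array(i["orientation"]).T
def onz(i,uv,z):
    p,d=ray(i,uv); return p+d*((z-p[2])/d[:,2])[:,None]
def cloud(i,d):
    v,u=np.mgrid[:480,:640]; p,r=ray(i,np.c_[u.ravel(),v.ravel()])
    return (p+r*d.reshape(-1,1)).reshape(480,640,3)
def blue(p):
    h=cv2.cvtColor(p,cv2.COLOR_RGB2HSV); return cv2.inRange(h,(98,140,90),(118,255,255))
def rect(pts):  # centre, long axis yaw, sizes, from xy points
    (c,s,a)=cv2.minAreaRect(pts.astype(np.float32)); 
    if s[0]<s[1]: a+=90; s=s[::-1]
    return np.array(c),np.deg2rad((a+90)%180-90),s
E
python3 - <<'E'
from h import *
p=cv2.imread("pics/top0.png")[:,:,::-1].copy();d=np.load("top_d.npy");i=env.camera_info("top")
C=cloud(i,d)
m=blue(p)
for c in cv2.findContours(m,cv2.RETR_EXTERNAL,cv2.CHAIN_APPROX_NONE)[0]:
    if cv2.contourArea(c)<80: continue
    mm=np.zeros_like(m);cv2.drawContours(mm,[c],-1,255,-1);mm=cv2.erode(mm,np.ones((3,3)));z=np.median(C[mm>0][:,2])
    print(c.mean((0,1)),"z",z,*rect(onz(i,c[:,0],z)[:,:2]))
h=cv2.cvtColor(p,cv2.COLOR_RGB2HSV)
g=cv2.inRange(h,(65,60,40),(95,255,200));g[:160]=0;g[290:]=0;g[:,:325]=0;g[:,460:]=0
z=np.median(C[g>0][:,2]);print("mat z",z)
g|=m&cv2.inRange(C[:,:,2],50,100);g[:160]=0
c=np.concatenate([x for x in cv2.findContours(g,cv2.RETR_EXTERNAL,cv2.CHAIN_APPROX_NONE)[0] if cv2.contourArea(x)>50])[:,0]
print("mat",rect(onz(i,c,z)[:,:2]),cv2.boxPoints(cv2.minAreaRect(onz(i,c,z)[:,:2].astype(np.float32))))
cv2.imwrite("pics/crops.png",np.hstack([cv2.resize(p[165:275,160:250,::-1],None,fx=4,fy=4,interpolation=3),cv2.resize(p[165:285,325:460,::-1],(int(135*440/120),440),interpolation=3)])[:,:800])
E
```

```text
[388.61764706 236.47647059] z 72.23401753101007 [ 545.5411377  -202.01144409] 0.02298135331386448 (151.38705444335938, 57.61039733886719)
[486.7 226.1] z 1.060727089077659 [ 577.91986084 -467.31988525] -0.6341081097697364 (113.0078353881836, 42.95808029174805)
[309.69387755 152.15646259] z 33.46760062300052 [772.23968506 -23.11847687] -0.11355505835210665 (102.99092864990234, 98.42871856689453)
[389.44859813 145.72897196] z 1.149101122877937 [ 795.93597412 -231.52563477] -0.30448706375397505 (112.85076904296875, 42.8488655090332)
mat z 69.58173174169906
mat (array([ 571.31420898, -212.14361572]), np.float64(-1.4823198902434163), (242.60093688964844, 232.3782196044922)) [[ 444.86133  -101.584206]
 [ 466.29785  -343.2362  ]
 [ 697.7671   -322.70303 ]
 [ 676.33057   -81.051025]]
```

View pics/crops.png

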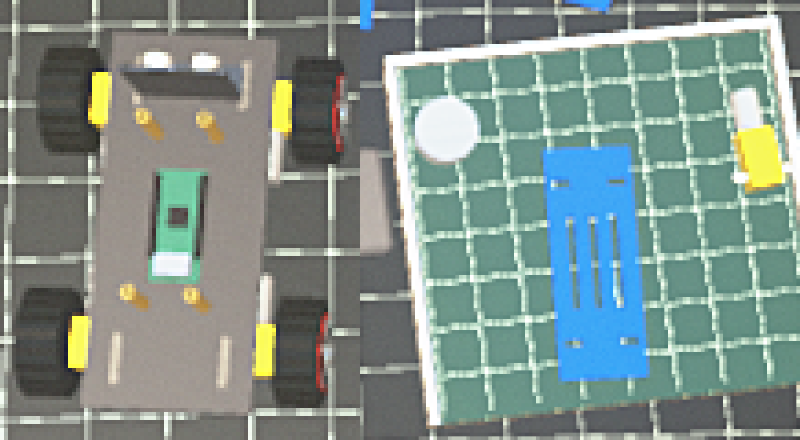

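The crop confirms my choice: a slotted plate of 151 x 58 mm lies on the mat, with the tin at its upper left and the gear motor at the right. The car's standoff tops are at about (196,194), (211,195), (192,238) and (207.5,239) in the top image. I'll move above the plate now.

drive_tool([
  [[0, 0, 0], [4.0, -2.25, 0], 0],
  [[0, 0, 0], [4.0, -2.25, 0], 0],
  [[0, 0, 0], [4.0, -2.25, 0], 0],
  [[0, 0, 0], [4.0, -2.25, 0], 0],
  [[0, 0, 0], [4.0, -2.25, 0], 0],
  [[0, 0, 0], [4.0, -2.25, 0], 0],
  [[0, 0, 0], [4.0, -2.25, 0], 0],
  [[0, 0, 0], [4.0, -2.25, 0], 0],
  [[0, 0, 0], [4.0, -2.25, 0], 0],
  [[0, 0, 0], [4.0, -2.25, 0], 0],
  [[0, 0, 0.85], [0, 0, 0], 0],
  [[0, 0, 0.85], [0, 0, 0], 0],
], grip_force=30)

```text
time: 1.6
eef_pos: [547.2, -202.0, 247.8]
tool_rot: [[0.987, 0.16, -0.001], [0.16, -0.987, 0.0], [-0.001, -0.001, -1.0]]
contact_force: [-0.8, -0.9, 0.8]
opening: 0.2
finger_force: 0.0
```

drive_tool([
  [[0, 0, 0.8], [0, 0, 0], 0],
  [[0, 0, 0], [0, 0, 0], 0],
])

```text
time: 1.85
eef_pos: [547.0, -202.6, 247.9]
tool_rot: [[1.0, 0.026, -0.001], [0.026, -1.0, 0.0], [-0.001, -0.0, -1.0]]
contact_force: [0.2, 0.5, 0.1]
opening: 0.0
finger_force: 0.0
```

```bash
python3 - <<'E'
from h import *
s=env.read_state();print(s["time"],s["eef_pos"],np.round(s["tool_rot"],3).tolist(),s["contact_force"],s["opening"])
i=env.camera_info("wrist");p,d=env.capture("wrist");cv2.imwrite("pics/w1.png",p[:,:,::-1]);np.save("w1_d.npy",d)
print({k:np.round(v,3).tolist() for k,v in i.items()})
C=cloud(i,d);m=blue(p)
for c in cv2.findContours(m,cv2.RETR_EXTERNAL,cv2.CHAIN_APPROX_NONE)[0]:
    if cv2.contourArea(c)<500: continue
    mm=np.zeros_like(m);cv2.drawContours(mm,[c],-1,255,-1);mm=cv2.erode(mm,np.ones((7,7)));z=np.median(C[(mm&m)>0][:,2])
    print(c.mean((0,1)),"z",z,*rect(onz(i,c[:,0],z)[:,:2]))
t=env.camera_info("top")
q=onz(t,[[196.2,194.2],[211.2,195],[191.7,237.7],[207.5,238.7]],88);print(q,q.mean(0))
E
```

```text
1.85 [ 547.00195938 -202.61180526  247.89819391] [[1.0, 0.026, -0.001], [0.026, -1.0, 0.0], [-0.001, -0.0, -1.0]] [0.21803132 0.47946261 0.0769586 ] 0.04611817268391508
{'fx': 352.524, 'fy': 352.524, 'cx': 326.035, 'cy': 238.758, 'position': [616.26, -200.432, 372.835], 'orientation': [[0.025, -0.961, -0.276], [-1.0, -0.024, -0.006], [-0.001, 0.276, -0.961]]}
[324.80851064 213.51914894] z 72.88867215867762 [ 548.16699219 -200.84086609] 0.022154183801664274 (146.6722869873047, 56.77981185913086)
[580.43153527 179.1659751 ] z 1.2221655991443754 [ 578.20465088 -465.67132568] -0.6337703543644871 (112.21479797363281, 43.172340393066406)
[[651.77880017 244.57758839  88.        ]
 [649.14601003 209.94920421  88.        ]
 [549.29509775 253.28199486  88.        ]
 [546.13317694 217.39783799  88.        ]] [599.08827122 231.30165636  88.        ]
```

View pics/w1.png

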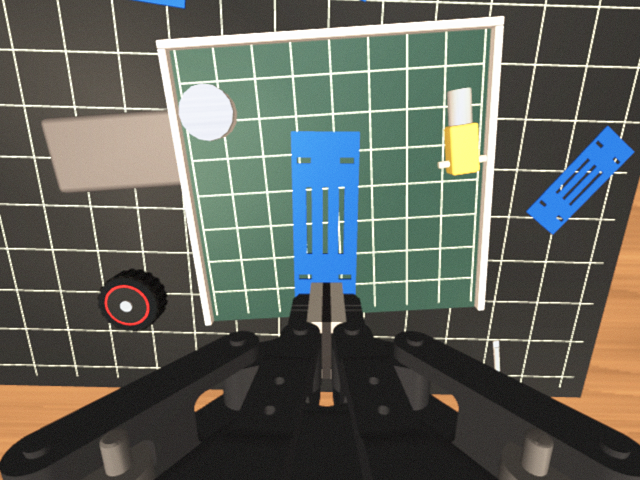

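The wrist picture shows the plate at (325,213), with its far edge at row 132. The riser's open edge runs from (207,323) to (482,308). The shut fingers hang over the plate's centre, clear of the tin (207,112) and the motor (462,130). I'll work out the edge and start down.

```bash
python3 - <<'E'
from h import *
i=env.camera_info("wrist")
e=onz(i,[[212,322],[480,308]],69.8);print(e,np.arctan2(*(e[0]-e[1])[:2]),e.mean(0)) 
print(onz(i,[[292,132],[360,132]],73))
E
```

```text
[[ 443.41243741  -95.1742796    69.8       ]
 [ 465.05224836 -350.00819431   69.8       ]] -0.0847140787036307 [ 454.23234289 -222.59123696   69.8       ]
[[ 619.99271269 -172.27815844   73.        ]
 [ 621.44987209 -227.63273139   73.        ]]
```

drive_tool([
  [[0, 0, 0], [0, 0, 3], 0],
  [[0, 0, 0], [0, 0, 4], 0],
  [[0, 0, 0], [0, 0, 4], 0],
  [[0, 0, 0], [0, 0, 2], 0],
  [[0, 0, 0], [0, 0, 1], 0],
  [[0, 0, 0], [0, 0, 0.5], 0],
  [[0, 0, 0], [0, 0, 0.2], 0],
  [[0, 0, 0], [0, 0, 0], 0],
])

```text
time: 2.9
eef_pos: [547.7, -202.9, 101.9]
tool_rot: [[1.0, 0.025, 0.001], [0.025, -1.0, -0.0], [0.001, 0.0, -1.0]]
contact_force: [0.3, 0.1, -0.2]
opening: 0.0
finger_force: 0.0
```

drive_tool([
  [[0, 0, 0], [0, 0, 0.15], 0],
  [[0, 0, 0], [0, 0, 0.15], 0],
  [[0, 0, 0], [0, 0, 0.15], 0],
  [[0, 0, 0], [0, 0, 0.15], 0],
  [[0, 0, 0], [0, 0, 0.1], 0],
  [[0, 0, 0], [0, 0, 0.1], 0],
  [[0, 0, 0], [0, 0, 0.08], 0],
])

```text
time: 3.78
eef_pos: [547.2, -202.8, 92.4]
tool_rot: [[1.0, 0.025, -0.0], [0.025, -1.0, -0.0], [-0.0, 0.0, -1.0]]
contact_force: [0.9, -0.1, 0.2]
opening: 0.1
finger_force: 0.0
```

drive_tool([
  [[0, 0, 0], [0, 0, 0.06], 0],
  [[0, 0, 0], [0, 0, 0.06], 0],
])

```text
time: 4.03
eef_pos: [547.2, -202.8, 91.2]
tool_rot: [[1.0, 0.025, -0.0], [0.025, -1.0, 0.0], [-0.0, -0.0, -1.0]]
contact_force: [0.5, -0.3, -0.4]
opening: 0.0
finger_force: 0.0
```

drive_tool([
  [[0, 0, 0], [0, 0, 0.05], 0],
])

```text
time: 4.15
eef_pos: [547.3, -202.8, 90.8]
tool_rot: [[1.0, 0.025, 0.0], [0.025, -1.0, -0.0], [0.0, 0.0, -1.0]]
contact_force: [0.9, 0.1, 1.6]
opening: 0.2
finger_force: 0.5
```

drive_tool([
  [[0, 0, 0], [0, 0, 0.05], 0],
])

```text
time: 4.28
eef_pos: [547.3, -202.8, 90.5]
tool_rot: [[1.0, 0.024, -0.0], [0.024, -1.0, -0.0], [-0.0, 0.0, -1.0]]
contact_force: [-1.1, 0.3, 4.5]
opening: -0.3
finger_force: 2.6
```

drive_tool([
  [[0, 0, 0], [0, 0, 0.04], 0],
])

```text
time: 4.4
eef_pos: [547.3, -202.8, 90.4]
tool_rot: [[1.0, 0.024, -0.0], [0.024, -1.0, -0.0], [-0.0, 0.0, -1.0]]
contact_force: [-1.6, -0.2, 7.7]
opening: -0.2
finger_force: 3.9
```

drive_tool([
  [[0, 0, 0], [0, 0, -0.03], 0],
  [[0, 0, 0], [-0.15, 0.01, 0], 0],
  [[0, 0, 0], [-0.25, 0.015, 0], 0],
  [[0, 0, 0], [-0.25, 0.015, 0], 0],
])

```text
time: 4.9
eef_pos: [541.4, -203.5, 90.5]
tool_rot: [[1.0, 0.025, 0.002], [0.025, -1.0, -0.0], [0.002, 0.0, -1.0]]
contact_force: [2.3, -0.1, 4.0]
opening: -0.0
finger_force: 2.1
```

drive_tool([
  [[0, 0, 0], [-0.3, 0.02, 0], 0],
  [[0, 0, 0], [-0.3, 0.02, 0], 0],
  [[0, 0, 0], [-0.3, 0.02, 0], 0],
  [[0, 0, 0], [-0.3, 0.02, 0], 0],
  [[0, 0, 0], [-0.3, 0.02, 0], 0],
])

```text
time: 5.52
eef_pos: [526.2, -204.8, 90.5]
tool_rot: [[1.0, 0.025, 0.001], [0.025, -1.0, -0.0], [0.001, 0.0, -1.0]]
contact_force: [2.7, 0.4, 5.1]
opening: 0.2
finger_force: 2.6
```

drive_tool([
  [[0, 0, 0], [-0.3, 0.02, 0], 0],
  [[0, 0, 0], [-0.3, 0.02, 0], 0],
  [[0, 0, 0], [-0.3, 0.02, 0], 0],
  [[0, 0, 0], [-0.3, 0.02, 0], 0],
])

```text
time: 6.02
eef_pos: [514.2, -205.9, 90.5]
tool_rot: [[1.0, 0.025, 0.001], [0.025, -1.0, -0.0], [0.001, 0.0, -1.0]]
contact_force: [2.1, 0.9, 5.2]
opening: -0.0
finger_force: 2.6
```

drive_tool([
  [[0, 0, 0], [-0.3, 0.02, -0.01], 0],
  [[0, 0, 0], [-0.3, 0.02, 0], 0],
  [[0, 0, 0], [-0.3, 0.02, 0], 0],
  [[0, 0, 0], [-0.3, 0.02, 0], 0],
  [[0, 0, 0], [-0.3, 0.02, 0], 0],
])

```text
time: 6.65
eef_pos: [499.0, -207.2, 90.5]
tool_rot: [[1.0, 0.025, 0.001], [0.025, -1.0, -0.0], [0.001, 0.0, -1.0]]
contact_force: [2.7, 0.3, 5.0]
opening: 0.3
finger_force: 2.6
```

drive_tool([
  [[0, 0, 0], [-0.3, 0.02, 0], 0],
  [[0, 0, 0], [-0.3, 0.02, 0], 0],
  [[0, 0, 0], [-0.3, 0.02, 0], 0],
  [[0, 0, 0], [-0.3, 0.02, 0], 0],
  [[0, 0, 0], [-0.2, 0.01, 0], 0],
  [[0, 0, 0], [0, 0, 0], 0],
  [[0, 0, 0], [0, 0, 0], 0],
])

```text
time: 7.52
eef_pos: [484.7, -208.6, 90.4]
tool_rot: [[1.0, 0.024, -0.0], [0.024, -1.0, -0.0], [-0.0, 0.0, -1.0]]
contact_force: [1.9, -0.2, 5.6]
opening: 0.1
finger_force: 3.0
```

drive_tool([
  [[0, 0, 0], [0, 0, -0.1], 0],
  [[0, 0, 0], [0, 0, -0.5], 0],
  [[0, 0, 0], [0, 0, -3], 0],
  [[0, 0, 0], [0, 0, -4], 1],
  [[0, 0, 0], [-2.5, 0, -2.4], 1],
  [[0, 0, 0], [-2.7, 0, 0], 1],
  [[0, 0, 0], [0, 0, 0], 1],
])

```text
time: 8.4
eef_pos: [430.1, -209.9, 190.1]
tool_rot: [[1.0, 0.023, -0.003], [0.023, -1.0, 0.0], [-0.003, -0.0, -1.0]]
contact_force: [1.2, 0.6, -0.7]
opening: 72.2
finger_force: 0.0
```

```bash
python3 - <<'E'
from h import *
s=env.read_state();print(s["time"],s["eef_pos"],s["opening"])
for n in("wrist","top"):
    i=env.camera_info(n);p,d=env.capture(n);cv2.imwrite(f"pics/{n}2.png",p[:,:,::-1])
    C=cloud(i,d);m=blue(p)&cv2.inRange(C[:,:,2],60,90)
    for c in cv2.findContours(m,cv2.RETR_EXTERNAL,cv2.CHAIN_APPROX_NONE)[0]:
        if cv2.contourArea(c)<200: continue
        q=onz(i,c[:,0],72.5)[:,:2];print(n,rect(q),q.min(0),q.max(0), np.median(C[m>0][:,2]))
E
```

```text
8.4 [ 430.11933469 -209.87814139  190.12437515] 72.15177052598537
wrist (array([ 483.66229248, -206.74836731]), np.float64(0.02286703088228902), (149.81224060058594, 56.49773025512695)) [ 408.19774664 -236.58489629] [ 559.09059554 -177.28312163] 72.91929651715131
top (array([ 508.44680786, -207.14642334]), np.float64(0.02480115578514827), (99.78751373291016, 57.52671813964844)) [ 458.3694377  -235.96158654] [ 557.85495488 -177.26190466] 72.39942508949184
```

View pics/wrist2.png

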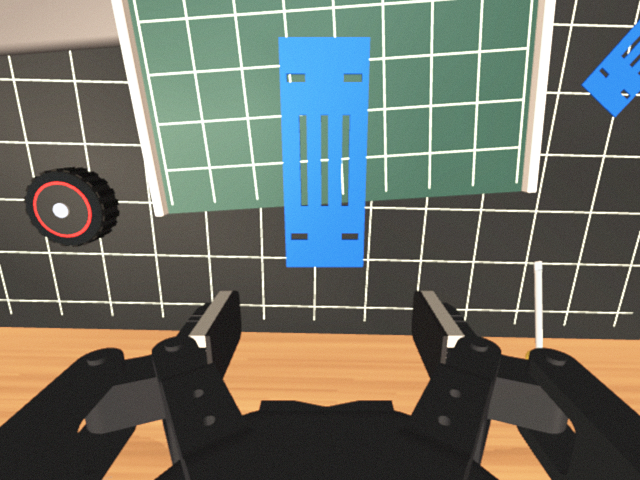

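The wrist picture shows the plate lying straight, with its near edge at row 267 and the riser edge at about row 205, so about 47 mm overhangs. The open jaws at (215,325) and (440,325) will straddle its 56 mm width on either side of (325,240).

drive_tool([
  [[0, 0, 0], [0, -0.2, 1], 1],
  [[0, 0, 0], [0, 0, 2.5], 1],
  [[0, 0, 0], [0, 0, 3], 1],
  [[0, 0, 0], [0, 0, 2.5], 1],
  [[0, 0, 0], [0, 0, 2], 1],
  [[0, 0, 0], [0, 0, 1], 1],
  [[0, 0, 0], [0, 0, 0], 1],
])

```text
time: 9.38
eef_pos: [432.5, -207.3, 69.5]
tool_rot: [[1.0, 0.025, -0.002], [0.025, -1.0, 0.001], [-0.002, -0.001, -1.0]]
contact_force: [0.5, 0.1, 0.2]
opening: 85.5
finger_force: 0.0
```

drive_tool([
  [[0, 0, 0], [0, 0, 0], 0.6],
  [[0, 0, 0], [0, 0, 0], 0.55],
  [[0, 0, 0], [0, 0, 0], 0.5],
  [[0, 0, 0], [0, 0, 0], 0.5],
  [[0, 0, 0], [0, 0, 0], 0.4],
  [[0, 0, 0], [0, 0, 0], 0.4],
], grip_force=40)

```text
time: 10.12
eef_pos: [433.3, -207.9, 70.6]
tool_rot: [[1.0, 0.024, 0.001], [0.024, -1.0, -0.0], [0.001, 0.0, -1.0]]
contact_force: [0.7, 0.2, 4.1]
opening: 54.5
finger_force: 41.7
```

drive_tool([
  [[0, 0, 0], [0, 0, -0.1], 0.4],
  [[0, 0, 0], [0, 0, -0.3], 0.4],
  [[0, 0, 0], [0, 0, -0.6], 0.4],
  [[0, 0, 0], [0, 0, -1.0], 0.4],
  [[0, 0, 0], [0, 0, -1.5], 0.4],
  [[0, 0, 0], [0, 0, -2], 0.4],
  [[0, 0, 0], [0, 0, -2], 0.4],
  [[0, 0, 0], [0, 0, 0], 0.4],
])

```text
time: 11.12
eef_pos: [434.0, -208.2, 147.2]
tool_rot: [[1.0, 0.024, 0.004], [0.024, -1.0, -0.001], [0.004, 0.002, -1.0]]
contact_force: [0.3, -0.2, -0.9]
opening: 54.3
finger_force: 42.2
```

```bash
python3 - <<'E'
from h import *
s=env.read_state();print(s["time"],s["eef_pos"],s["opening"],s["contact_force"],s["finger_force"])
for n in("wrist","top"):
    i=env.camera_info(n);p,d=env.capture(n);cv2.imwrite(f"pics/{n}3.png",p[:,:,::-1])
    C=cloud(i,d);m=blue(p)&cv2.inRange(C[:,:,2],90,180)
    for c in cv2.findContours(m,cv2.RETR_EXTERNAL,cv2.CHAIN_APPROX_NONE)[0]:
        if cv2.contourArea(c)<200: continue
        mm=np.zeros_like(m);cv2.drawContours(mm,[c],-1,255,-1);mm=cv2.erode(mm,np.ones((5,5)))
        P=C[(mm&m)>0];A=np.c_[P[:,:2]-s["eef_pos"][:2],np.ones(len(P))];k=np.linalg.lstsq(A,P[:,2],rcond=None)[0]
        r=rect(C[m>0][:,:2]);print(n,"plane",k,"rect",r,"max x",np.percentile(P[:,0],99.8))
E
```

```text
11.125 [ 434.00410742 -208.22161619  147.16478563] 54.30403334036993 [ 0.25695721 -0.20035355 -0.87215654] 42.18640387058258
wrist plane [-1.34851143e-03 -2.47485042e-04  1.48656539e+02] rect (array([ 476.79052734, -206.66348267]), np.float64(0.010953048931277892), (135.6680450439453, 57.50452423095703)) max x 544.0210458272362
top plane [ 9.13636719e-03 -2.69319921e-03  1.46038874e+02] rect (array([ 482.10940552, -205.3359375 ]), np.float64(-0.007623698094515331), (149.24813842773438, 56.53289031982422)) max x 552.0863615746863
```

View pics/wrist3.png

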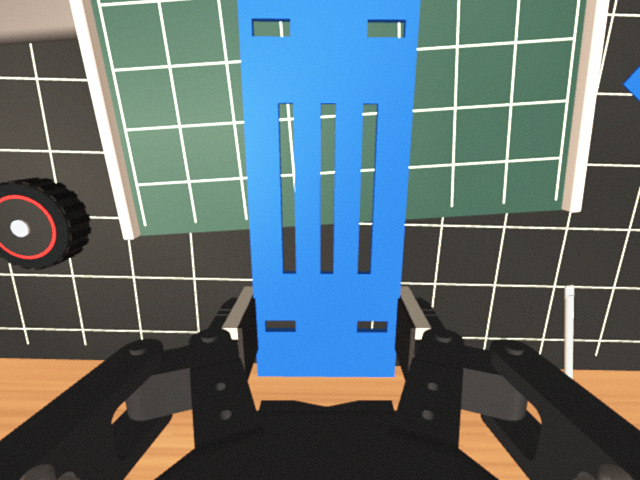

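The wrist picture shows the plate gripped by both side edges near its end (pads at (240,310) and (412,310)), level and straight. Its near edge is at row 376, and it's clear of the mat. Next I'll work out the transfer to the car.

```bash
cat >> h.py <<'E'
def go(T,yaw):
    s=env.read_state();R=np.array(s["tool_rot"]);v=R.T@(np.array(T)-s["eef_pos"])
    print("eef",np.round(s["eef_pos"],1),"tool shift cm",np.round(v/10,2),"yaw now",np.arctan2(R[1,0],R[0,0]),"turn tz",np.rad2deg(-(yaw-np.arctan2(R[1,0],R[0,0])))/10)
E
python3 - <<'E'
from h import *
i=env.camera_info("wrist");e=onz(i,[[260,376],[326,376],[392,376]],149.5);print(e)
s=env.read_state();L=s["eef_pos"][0]-e[1,0];print("near end behind tcp",L)
# seat by brass in top image (z=88), refined
p=cv2.imread("pics/top0.png")[:,:,::-1].copy();t=env.camera_info("top")
f=np.array([650.46,227.26]);b=np.array([547.7,235.34]);yaw=np.arctan2(*(f-b)[::-1]);seat=(f+b)/2
print("seat",seat,yaw)
u=np.array([np.cos(yaw),np.sin(yaw)])
g=seat+u*(-75+L-8);print("tcp over, 8mm behind stop",g);go([*g,147],yaw)
# bracket from depth
d=np.load("top_d.npy");C=cloud(t,d);Q=C[165:275,160:250].reshape(-1,3);Q=Q[(Q[:,2]>85)]
w=np.array([-u[1],u[0]]);print(np.round(np.c_[(Q[:,:2]-seat)@u,(Q[:,:2]-seat)@w,Q[:,2]],0)[:60].tolist())
E
```

```text
[[ 409.45244499 -181.14552541  149.5       ]
 [ 410.08296717 -207.62354589  149.5       ]
 [ 410.71331071 -234.09406436  149.5       ]]
near end behind tcp 22.651250535312215
seat [599.08 231.3 ] -0.0784683687041456
tcp over, 8mm behind stop [538.91694745 236.03060982]
eef [ 432.7 -207.7  145.4] tool shift cm [ 11.7  -44.1   -0.16] yaw now 0.0244998579887439 turn tz 0.5899644813448874
[[-225.0, -246.0, 1121.0], [-225.0, -246.0, 1121.0], [-225.0, -246.0, 1121.0], [-225.0, -246.0, 1121.0], [-225.0, -246.0, 1121.0], [-225.0, -246.0, 1121.0], [-225.0, -246.0, 1121.0], [-225.0, -246.0, 1121.0], [-225.0, -246.0, 1121.0], [-225.0, -246.0, 1121.0], [87.0, 10.0, 86.0], [88.0, -9.0, 86.0], [88.0, -11.0, 86.0], [88.0, -13.0, 85.0], [85.0, -11.0, 87.0], [75.0, 33.0, 103.0], [76.0, 31.0, 100.0], [76.0, 28.0, 103.0], [76.0, 26.0, 104.0], [76.0, 23.0, 104.0], [76.0, 21.0, 102.0], [76.0, 19.0, 103.0], [76.0, 17.0, 103.0], [77.0, 15.0, 100.0], [78.0, 13.0, 99.0], [77.0, 10.0, 102.0], [77.0, 8.0, 102.0], [77.0, 5.0, 102.0], [76.0, 2.0, 105.0], [78.0, 1.0, 100.0], [78.0, -1.0, 102.0], [77.0, -4.0, 105.0], [78.0, -6.0, 102.0], [78.0, -8.0, 103.0], [78.0, -11.0, 103.0], [77.0, -14.0, 106.0], [78.0, -16.0, 105.0], [-225.0, -246.0, 1121.0], [75.0, 32.0, 96.0], [76.0, 30.0, 95.0], [76.0, 28.0, 96.0], [75.0, 24.0, 99.0], [76.0, 23.0, 95.0], [75.0, 20.0, 100.0], [75.0, 18.0, 98.0], [75.0, 15.0, 98.0], [76.0, 13.0, 98.0], [75.0, 11.0, 99.0], [75.0, 8.0, 100.0], [77.0, 7.0, 95.0], [76.0, 4.0, 100.0], [76.0, 1.0, 100.0], [75.0, -2.0, 104.0], [76.0, -3.0, 100.0], [76.0, -6.0, 100.0], [75.0, -9.0, 103.0], [77.0, -10.0, 99.0], [76.0, -13.0, 101.0], [76.0, -16.0, 104.0], [76.0, -18.0, 103.0]]
```

drive_tool([
  [[0, 0, 0], [0.4, -1.5, 0], 0.4],
  [[0, 0, 0], [0.9, -3.3, 0], 0.4],
  [[0, 0, 0], [1.1, -4.3, 0], 0.4],
  [[0, 0, 0], [1.2, -4.5, 0], 0.4],
  [[0, 0, 0], [1.2, -4.5, 0], 0.4],
  [[0, 0, 0], [1.2, -4.5, 0], 0.4],
  [[0, 0, 0], [1.2, -4.5, 0], 0.4],
  [[0, 0, 0], [1.2, -4.5, 0], 0.4],
  [[0, 0, 0], [1.2, -4.5, 0], 0.4],
  [[0, 0, 0], [1.1, -4.2, 0], 0.4],
  [[0, 0, 0], [0.7, -2.6, 0], 0.4],
  [[0, 0, 0], [0.3, -1.2, 0], 0.4],
])

```text
time: 12.72
eef_pos: [537.8, 238.8, 144.4]
tool_rot: [[1.0, 0.028, -0.002], [0.028, -1.0, 0.0], [-0.002, -0.001, -1.0]]
contact_force: [-0.9, 0.1, -0.0]
opening: 54.7
finger_force: 42.2
```

drive_tool([
  [[0, 0, 0.3], [0, 0, 0], 0.4],
  [[0, 0, 0.29], [0, 0, 0], 0.4],
  [[0, 0, 0], [0, 0, 0], 0.4],
  [[0, 0, 0], [0, 0, 0], 0.4],
])

```text
time: 13.22
eef_pos: [538.7, 235.6, 145.0]
tool_rot: [[0.997, -0.078, -0.001], [-0.078, -0.997, -0.001], [-0.001, 0.001, -1.0]]
contact_force: [-0.1, 0.0, -1.1]
opening: 55.0
finger_force: 42.2
```

```bash
python3 - <<'E'
from h import *
go([538.9,236,147],-.0785)
for n in("top","side"):
    p=cv2.imread(f"pics/{n}0.png")[:,:,::-1].copy();i=env.camera_info(n)
    h=cv2.cvtColor(p,cv2.COLOR_RGB2HSV);m=cv2.inRange(h,(10,110,90),(24,255,255))
    x0,x1,y0,y1=(175,235,180,250) if n=="top" else (205,285,270,345)
    k=np.zeros_like(m);k[y0:y1,x0:x1]=255;m&=k
    N,l,st,ce=cv2.connectedComponentsWithStats(m)
    t=[]
    for j in range(1,N):
        if st[j,4]<6: continue
        v,u=np.nonzero(l==j); P,_=onz(i,[[0,0]],88),0
        e=np.c_[u,v][v<=v.min()+1].mean(0); t.append(e); print(n,st[j].tolist(),e,onz(i,e,88)[0,:2])
    if n=="side":cv2.imwrite("pics/sidecar.png",cv2.resize(p[265:350,180:310,::-1],None,fx=6,fy=6,interpolation=3))
s=env.read_state()
i=env.camera_info("top");p,d=env.capture("top");C=cloud(i,d);m=blue(p)&cv2.inRange(C[:,:,2],120,180);c=np.argwhere(m)[:,::-1]
print("plate top",rect(onz(i,c,148.5)[:,:2]))
E
```

```text
eef [538.7 235.6 145. ] tool shift cm [ 0.02 -0.04 -0.2 ] yaw now -0.07791317790491133 turn tz 0.003362242937360568
top [194, 193, 7, 7, 21] [195.25 193.75] [652.90379425 246.78356406]
top [209, 194, 7, 7, 24] [211.  194.5] [650.35581694 210.42217037]
top [191, 237, 6, 5, 17] [192.33333333 237.66666667] [549.33900558 251.8471643 ]
top [207, 237, 5, 6, 17] [207.75 237.5 ] [548.90942173 216.85936237]
side [227, 287, 15, 16, 95] [231.66666667 287.77777778] [648.79134221 206.14499971]
side [216, 298, 7, 16, 77] [218.16666667 298.83333333] [655.60930214 246.00822633]
side [265, 308, 6, 16, 74] [266.71428571 308.57142857] [548.95404153 217.53915806]
side [281, 312, 4, 5, 7] [281.5 312.5] [515.84842549 211.24926057]
side [205, 317, 5, 5, 8] [205.33333333 317.66666667] [647.99490424 300.26734913]
side [255, 321, 6, 14, 63] [256.5        321.66666667] [548.31486988 256.86092075]
side [205, 322, 4, 3, 7] [206.2 322.8] [638.05506871 310.06811398]
plate top (array([587.18280029, 230.1394043 ]), np.float64(-0.085250582812581), (147.43927001953125, 55.88291931152344))
```

View pics/sidecar.png

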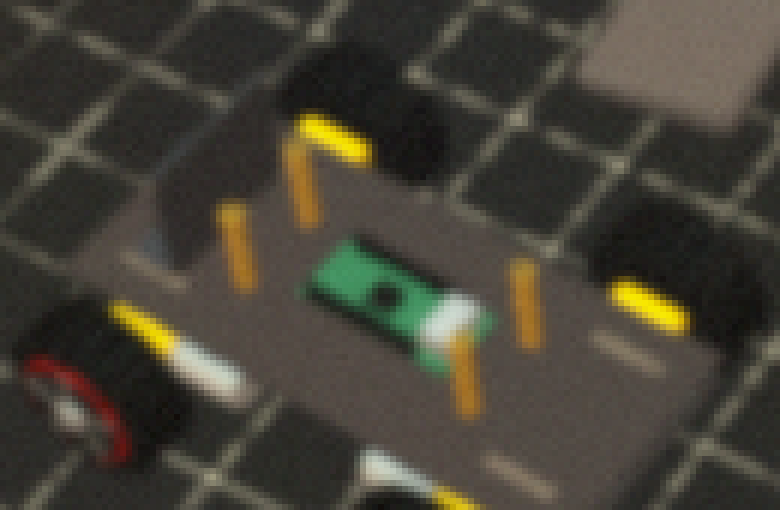

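The side crop shows the four brass tops at side pixels (229.5,289.7), (218.7,300.5), (267.2,310) and (257.2,322.5), with the bracket at the nose (left). I'll cross-check the seat from this view and measure the held plate with the same cameras.

```bash
python3 - <<'E'
from h import *
i=env.camera_info("side")
q=onz(i,[[218.7,300.5],[229.5,289.7],[257.2,322.5],[267.2,310]],88)[:,:2];print(q,q.mean(0));f=q[:2].mean(0)-q[2:].mean(0);print(np.arctan2(f[1],f[0]),np.hypot(*f))
p,d=env.capture("side");m=blue(p)&cv2.inRange(cloud(i,d)[:,:,2],125,175)
c=np.argwhere(m)[:,::-1];print("plate side",rect(onz(i,c,148.)[:,:2]))
print(env.read_state()["eef_pos"])
E
```

```text
[[651.76301382 249.20099763]
 [649.64776635 212.99095372]
 [545.82494044 257.9458049 ]
 [545.91917843 220.26701029]] [598.28872476 235.10119164]
-0.07626292324596314 105.13892825626148
plate side (array([586.62329102, 233.00317383]), np.float64(-0.08163187952338133), (150.78802490234375, 58.14554214477539))
[538.86231142 235.80936568 145.15985557]
```

drive_tool([
  [[0, 0, 0], [0.5, -0.25, 0.5], 0.4],
  [[0, 0, 0], [0, 0, 1.5], 0.4],
  [[0, 0, 0], [0, 0, 1.5], 0.4],
  [[0, 0, 0], [0, 0, 1], 0.4],
  [[0, 0, 0], [0, 0, 0.5], 0.4],
  [[0, 0, 0], [0, 0, 0.1], 0.4],
  [[0, 0, 0], [0, 0, 0], 0.4],
  [[0, 0, 0], [0, 0, 0], 0.4],
])

```text
time: 14.32
eef_pos: [544.5, 238.3, 94.7]
tool_rot: [[0.997, -0.078, 0.001], [-0.078, -0.997, 0.0], [0.001, -0.0, -1.0]]
contact_force: [-0.1, -0.8, -0.2]
opening: 54.5
finger_force: 42.2
```

drive_tool([
  [[0, 0, 0], [0, 0, 0.1], 0.4],
  [[0, 0, 0], [0, 0, 0.1], 0.4],
  [[0, 0, 0], [0, 0, 0.08], 0.4],
])

```text
time: 14.7
eef_pos: [544.2, 238.1, 91.4]
tool_rot: [[0.997, -0.078, -0.0], [-0.078, -0.997, -0.0], [-0.0, 0.0, -1.0]]
contact_force: [0.2, -0.8, -0.9]
opening: 54.6
finger_force: 42.2
```

drive_tool([
  [[0, 0, 0], [0, 0, 0.07], 0.4],
  [[0, 0, 0], [0, 0, 0.06], 0.4],
])

```text
time: 14.95
eef_pos: [544.1, 238.1, 90.1]
tool_rot: [[0.997, -0.078, -0.0], [-0.078, -0.997, -0.0], [-0.0, 0.0, -1.0]]
contact_force: [-0.1, -0.1, 0.1]
opening: 54.5
finger_force: 42.2
```

drive_tool([
  [[0, 0, 0], [0, 0, 0.05], 0.4],
  [[0, 0, 0], [0, 0, 0.05], 0.4],
])

```text
time: 15.2
eef_pos: [544.2, 238.1, 89.2]
tool_rot: [[0.997, -0.078, 0.0], [-0.078, -0.997, -0.0], [0.0, 0.0, -1.0]]
contact_force: [-0.1, 0.9, -0.4]
opening: 54.1
finger_force: 42.2
```

drive_tool([
  [[0, 0, 0], [0, 0, 0.05], 0.4],
])

```text
time: 15.32
eef_pos: [544.2, 238.2, 88.7]
tool_rot: [[0.997, -0.078, -0.0], [-0.078, -0.997, 0.0], [-0.0, -0.0, -1.0]]
contact_force: [-1.2, -0.2, 3.9]
opening: 54.7
finger_force: 42.5
```

Contact at 3.9 N. I'll back off slightly and slide forward to the bracket.

drive_tool([
  [[0, 0, 0], [0, 0, -0.06], 0.4],
  [[0, 0, 0], [0.1, 0, 0], 0.4],
  [[0, 0, 0], [0.1, 0, 0], 0.4],
  [[0, 0, 0], [0.06, 0, 0], 0.4],
])

```text
time: 15.82
eef_pos: [546.9, 237.9, 89.2]
tool_rot: [[0.997, -0.078, 0.0], [-0.078, -0.997, -0.0], [0.0, 0.0, -1.0]]
contact_force: [-0.7, 0.7, -0.7]
opening: 54.3
finger_force: 42.2
```

drive_tool([
  [[0, 0, 0], [0.06, 0, 0], 0.4],
  [[0, 0, 0], [0.06, 0, 0], 0.4],
])

```text
time: 16.08
eef_pos: [548.0, 237.8, 89.3]
tool_rot: [[0.997, -0.078, -0.0], [-0.078, -0.997, -0.0], [-0.0, 0.0, -1.0]]
contact_force: [-0.3, 0.1, -0.2]
opening: 54.7
finger_force: 42.2
```

drive_tool([
  [[0, 0, 0], [0.05, 0, 0], 0.4],
])

```text
time: 16.2
eef_pos: [548.5, 237.8, 89.3]
tool_rot: [[0.997, -0.078, -0.0], [-0.078, -0.997, 0.0], [-0.0, -0.0, -1.0]]
contact_force: [0.1, 0.2, -0.5]
opening: 54.2
finger_force: 42.2
```

drive_tool([
  [[0, 0, 0], [0.05, 0, 0], 0.4],
  [[0, 0, 0], [0.04, 0, 0], 0.4],
])

```text
time: 16.45
eef_pos: [549.4, 237.7, 89.3]
tool_rot: [[0.997, -0.078, -0.0], [-0.078, -0.997, -0.0], [-0.0, 0.0, -1.0]]
contact_force: [0.6, 0.8, 0.2]
opening: 54.9
finger_force: 42.2
```

drive_tool([
  [[0, 0, 0], [0.04, 0, 0], 0.4],
])

```text
time: 16.58
eef_pos: [549.8, 237.7, 89.3]
tool_rot: [[0.997, -0.078, -0.0], [-0.078, -0.997, -0.0], [-0.0, 0.0, -1.0]]
contact_force: [-0.5, -0.2, -1.0]
opening: 54.7
finger_force: 42.2
```

drive_tool([
  [[0, 0, 0], [0.04, 0, 0], 0.4],
])

```text
time: 16.7
eef_pos: [550.2, 237.7, 89.3]
tool_rot: [[0.997, -0.078, -0.0], [-0.078, -0.997, -0.0], [-0.0, 0.0, -1.0]]
contact_force: [0.1, -0.8, -0.1]
opening: 54.5
finger_force: 42.2
```

drive_tool([
  [[0, 0, 0], [0.04, 0, 0], 0.4],
])

```text
time: 16.82
eef_pos: [550.6, 237.6, 89.3]
tool_rot: [[0.997, -0.078, -0.0], [-0.078, -0.997, -0.0], [-0.0, 0.0, -1.0]]
contact_force: [-0.1, -1.2, -0.9]
opening: 54.4
finger_force: 42.2
```

drive_tool([
  [[0, 0, 0], [0.04, 0, 0], 0.4],
])

```text
time: 16.95
eef_pos: [551.0, 237.6, 89.3]
tool_rot: [[0.997, -0.078, -0.0], [-0.078, -0.997, -0.0], [-0.0, 0.0, -1.0]]
contact_force: [-0.6, -0.5, -0.6]
opening: 54.3
finger_force: 42.2
```

drive_tool([
  [[0, 0, 0], [0.04, 0, 0], 0.4],
])

```text
time: 17.08
eef_pos: [551.1, 237.5, 89.2]
tool_rot: [[0.997, -0.078, -0.001], [-0.078, -0.997, -0.0], [-0.001, 0.0, -1.0]]
contact_force: [-0.5, -0.0, 0.2]
opening: 54.7
finger_force: 42.2
```

drive_tool([
  [[0, 0, 0], [0.03, 0, 0], 0.4],
])

```text
time: 17.2
eef_pos: [551.1, 237.5, 89.1]
tool_rot: [[0.997, -0.078, -0.001], [-0.078, -0.997, -0.0], [-0.001, 0.0, -1.0]]
contact_force: [-1.7, 1.0, -1.3]
opening: 54.3
finger_force: 42.2
```

drive_tool([
  [[0, 0, 0], [0.03, 0, 0], 0.4],
])

```text
time: 17.32
eef_pos: [551.1, 237.5, 89.0]
tool_rot: [[0.997, -0.078, -0.002], [-0.078, -0.997, -0.0], [-0.002, 0.001, -1.0]]
contact_force: [-3.5, 0.7, -0.1]
opening: 54.6
finger_force: 42.2
```

```bash
python3 - <<'E'
from h import *
print(env.read_state()["contact_force"])
for n in("top","side"):
    i=env.camera_info(n);p,d=env.capture(n);m=blue(p)&cv2.inRange(cloud(i,d)[:,:,2],75,110)
    if n=="top": m[:,:150]=0;m[:,260:]=0
    else: m[:260]=0
    c=np.argwhere(m)[:,::-1];print(n,rect(onz(i,c,91)[:,:2]))
    cv2.imwrite(f"pics/{n}5.png",p[:,:,::-1])
a=cv2.imread("pics/top5.png")[165:275,160:250];b=cv2.imread("pics/side5.png")[260:360,170:320]
cv2.imwrite("pics/fit.png",np.hstack([cv2.resize(a,(327,400),interpolation=3),cv2.resize(b,(460,307),interpolation=3,dst=None) if 0 else cv2.copyMakeBorder(cv2.resize(b,(460,307),interpolation=3),0,93,0,0,0)]))
E
```

```text
[-3.54220617  0.66004794 -0.06309069]
top (array([600.67236328, 232.56845093]), np.float64(-0.08521982330199059), (150.8167266845703, 56.22201919555664))
side (array([600.77496338, 234.27172852]), np.float64(-0.07073955066495724), (153.76483154296875, 58.6670036315918))
```

View pics/fit.png

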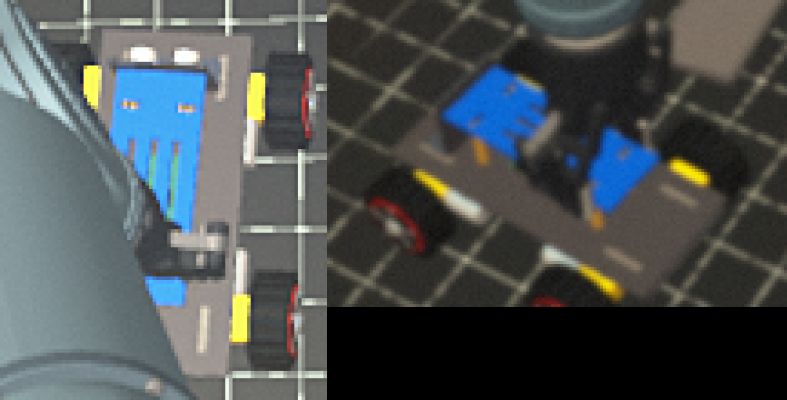

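The picture shows the plate over the four standoffs, with its front edge against the bracket and the gripper at its rear end. The lateral offset is about 0.5 mm. I'll ease the push, lower it and release.

drive_tool([
  [[0, 0, 0], [-0.04, 0, 0.03], 0.4],
  [[0, 0, 0], [0, 0, 0.02], 0.4],
])

```text
time: 17.68
eef_pos: [551.2, 237.5, 88.8]
tool_rot: [[0.997, -0.078, -0.001], [-0.078, -0.997, -0.0], [-0.001, 0.0, -1.0]]
contact_force: [-4.0, 0.3, 2.6]
opening: 54.8
finger_force: 42.4
```

drive_tool([
  [[0, 0, 0], [-0.04, 0, 0], 0.4],
  [[0, 0, 0], [0, 0, 0], 0.4],
])

```text
time: 17.92
eef_pos: [551.2, 237.5, 88.8]
tool_rot: [[0.997, -0.078, -0.0], [-0.078, -0.997, -0.0], [0.0, 0.0, -1.0]]
contact_force: [-3.6, -0.2, 0.6]
opening: 54.6
finger_force: 42.3
```

drive_tool([
  [[0, 0, 0], [-0.02, 0, 0], 0.5],
  [[0, 0, 0], [0, 0, 0], 0.6],
  [[0, 0, 0], [0, 0, 0], 0.65],
  [[0, 0, 0], [0, 0, 0], 0.75],
  [[0, 0, 0], [0, 0, 0], 0.85],
  [[0, 0, 0], [0, 0, 0], 0.85],
  [[0, 0, 0], [0, 0, 0], 0.85],
], grip_force=20)

```text
time: 18.8
eef_pos: [551.1, 237.6, 88.8]
tool_rot: [[0.997, -0.079, 0.0], [-0.079, -0.997, 0.0], [0.0, -0.0, -1.0]]
contact_force: [0.6, 0.0, 0.3]
opening: 72.5
finger_force: 0.0
```

drive_tool([
  [[0, 0, 0], [0, 0, -0.5], 0.85],
  [[0, 0, 0], [0, 0, -1], 0.85],
  [[0, 0, 0], [0, 0, -2], 0.85],
  [[0, 0, 0], [0, 0, -4], 0.85],
  [[0, 0, 0], [0, 0, -4], 0.85],
  [[0, 0, 0], [-4, 4, 0], 0.85],
  [[0, 0, 0], [-4, 4, 0], 0.85],
  [[0, 0, 0], [-2, 4, 0], 0.85],
  [[0, 0, 0], [0, 4, 0], 0.85],
  [[0, 0, 0], [0, 4, 0], 0.85],
  [[0, 0, 0], [0, 4, 0], 0.85],
  [[0, 0, 0], [0, 0, 0], 0.85],
])

```text
time: 20.3
eef_pos: [432.5, 3.3, 205.1]
tool_rot: [[0.996, -0.084, 0.002], [-0.084, -0.996, -0.001], [0.002, 0.001, -1.0]]
contact_force: [0.1, 0.3, -0.5]
opening: 72.4
finger_force: 0.0
```

```bash
python3 - <<'E'
from h import *
s=env.read_state();print(s["time"],s["eef_pos"],s["opening"])
for n in("top","side"):
    i=env.camera_info(n);p,d=env.capture(n);C=cloud(i,d);m=blue(p)&cv2.inRange(C[:,:,2],75,110)
    if n=="top": m[:,:150]=0;m[:,260:]=0
    else: m[:260]=0
    c=np.argwhere(m)[:,::-1];print(n,rect(onz(i,c,91)[:,:2]))
    P=C[cv2.erode(m,np.ones((3,3)))>0];print(np.linalg.lstsq(np.c_[P[:,:2]-[600,233],np.ones(len(P))],P[:,2],rcond=None)[0])
    cv2.imwrite(f"pics/{n}6.png",p[:,:,::-1])
a=cv2.imread("pics/top6.png")[165:275,160:250];b=cv2.imread("pics/side6.png")[260:360,170:320]
cv2.imwrite("pics/fit2.png",np.hstack([cv2.resize(a,(327,400),interpolation=3),cv2.copyMakeBorder(cv2.resize(b,(460,307),interpolation=3),0,93,0,0,0)]))
E
```

```text
20.3 [432.48924207   3.26224631 205.05898812] 72.37847597118814
top (array([600.4956665 , 232.53088379]), np.float64(-0.08521982330199059), (150.8607177734375, 56.11710739135742))
[ 3.30029137e-04 -1.00758751e-02  8.96673000e+01]
side (array([600.54296875, 234.32104492]), np.float64(-0.0692863968161555), (153.98995971679688, 58.902183532714844))
[7.74630063e-04 1.06681827e-02 9.01976864e+01]
```

View pics/fit2.png

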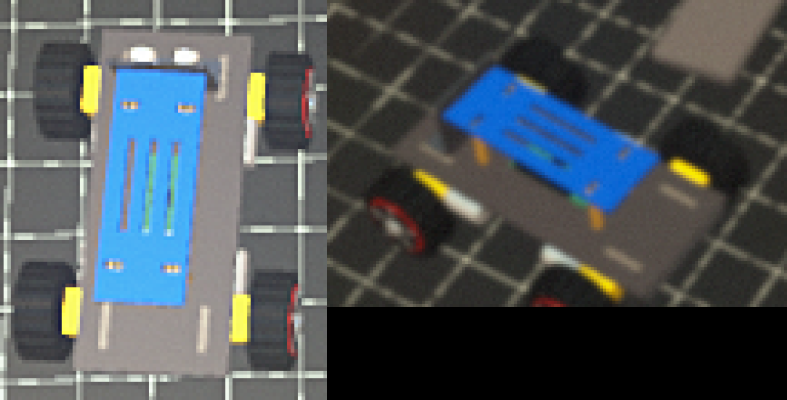

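The plate lies flat and straight with its front edge at the bracket, and the brass tops show through all four holes. It's released, the arm is clear, and the offset is within about 1.5 mm. I'm handing it in.

```bash
python3 -c "
from cell import env
print(env.hand_in())"
```

```text
the job is handed in; nothing more can be done
None
```

I fitted the deck plate and handed the job in at about 20 s of the 58 s limit; no verdict came back. The last pictures show the plate flat on all four standoffs, its short edge against the bracket and centred to within about 1.5 mm, with the arm clear.

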